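# Find the socket that fits the clamp nut

## Robot

A 6-joint arm with a two-finger parallel gripper is mounted at the origin on a cart in front of the work surface, level with it; the furniture and walls round the work are solid. World frame = base frame: x ahead of the robot, y to its left, z up, the work surface at z = 0. Lengths are in m, angles in rad, forces in N, time in s.
With the tool pointing down it reaches from about 0.225 to 0.875 m from the base axis. Payload 3.4 kg.
Tool frame: the origin (TCP) lies midway between the tips of the shut fingers; the grasp point (between the pads) lies behind it (manip.grip_point_offset is the z of the grasp point in the tool frame, in m); z points along the fingers, x is the direction in which the jaws open and shut, and the axes are right-handed (so a half turn about z gives the same grasp; the last joint's range is limited). The gripper opens to 85 mm and grips with 20 to 120 N. Pads are 22 mm wide; open, the fingers measure 114 mm over their backs; the gripper's body (76 mm by 85 mm) begins 54 mm behind the grasp point. The pads swing forward as they close: fully open they stand 13 mm farther back than shut.
Start: joints at [-1.239, 0.276, 1.505, -0, 1.361, -0.121], TCP at [0.252, -0.517, 0.231] pointing down, gripper open.
Joint ranges: [-2.89, 2.89], [-0.75, 2.08], [0.22, 2.7], [-1.18, 4.32], [0.11, 2.71], [-2.7, 2.7]. Speed limits (rad/s): [2.57, 2.57, 3.14, 3.14, 3.14, 3.14].

## Interface

Orientations are given as a unit quaternion [w, x, y, z].
In Python, from rig import manip, eyes, recognise, regions_of, mark_of gives the robot as it stands.
- The arm moves only by the shell command python3 -m inch 'ROWS' [FORCE]. ROWS is JSON, a list of rows, each a list of 5 numbers: the gripper command: -1 is shut, 1 is fully open, values between are in proportion, then the shift along the tool's x, y, z in mm, then the turn about the tool's z in degrees. A call has 1 to 20 rows; each row shifts and turns the pose as measured when the row begins, along the tool's axes as they then stand; what a row does not reach is not made up. A row lasts 1/12 s, in which the tool goes at most 41.7 mm and 7.16 degrees, less where a joint would pass 70% of its speed; a pose out of reach is approached as far as the arm can. A call with a gripper value outside its range is refused whole. The fingers move at their own pace and stop on an object; FORCE is the grip in N (left out, the last holds). Time passes only in rows, so rows that do not move let the fingers close. It gives the time, the measured TCP pose, the force and the opening at its end, in the units of the state.
- manip.get_state(): the state, without advancing time (a new reading comes with each control period).
- eyes.get_image(name): name is "scene" or "top" or "wrist"; returns a dict with "frame" (480x640x3 uint8, red, green, blue), "K" (3x3 intrinsics, pixels), "k1" (the pictures are not rectified: a ray, as slopes to the right and down, at radius r is drawn at 1 + k1 r^2 times it, then the intrinsics apply), "rvec" (rotation vector, rad) and "tvec" (3), from world to camera coordinates, as OpenCV has them; the wrist camera has in their place "mount" (4x4, takes a point from camera to tool coordinates, whose origin is the TCP and whose axes are the tool frame's). Camera axes: x right, y down, z forward; pixel columns grow to the right and rows downward; lengths in m; the calibration is good to about 2 mm. A picture is of the moment at which its call begins: read the wrist's pose just before it. There is no depth.
- manip.sign_off(): hands the job in, once; it reports no verdict.
Trained networks look in a picture, given as the dict that the camera call returned (one of the last four; its "shot" number tells which), for a name from the list of things; names that differ only in an ending like _2 or _b are one class to them, and where a whole thing is asked for, a point or a joint stands for the part that bears it (a point fixed in the world has none). Each returns a list of dicts, best first, with "confidence" (0 to 1); they miss things now and then, are a little off and sometimes report something else, mostly with a low value. They report only what shows in the picture. A call takes as long as a camera call. They do not tell look-alikes from the thing itself.
- recognise(picture, target): "bbox" ([left, top, width, height] in pixels, round what is visible of it).
- regions_of(picture, target): "mask" (480x640 bool, what is visible of it) and "bbox" ([left, top, width, height] in pixels, round what is visible of it).
- mark_of(picture, target): "point" ([row, column] in pixels: a listed point, or the origin of a listed thing).
The state is a dict: "clock": time; "qpos": joint angles; "qd": joint speeds; "effort": joint torques, N m; "position": TCP position; "ee_rot": TCP orientation; "contact_force": force on the tool from outside, world axes, zero at the start; "moment": the same for the moment, N m; "width": finger opening in m.
Only numpy, scipy, OpenCV 4.12 (cv2) and the standard library are available. Lean on these libraries where they do the work, as an engineer would, in place of code of your own. Each camera call takes 0.05 s, during which the arm holds its last target.

## Task

The three sockets in the wooden rack look alike, but only one fits the brass nut of the strap clamp: take a socket from the rack, try it on the nut, and if it will not go on stand it back upright in a free recess of the rack and try another. Push the one that fits fully down over the nut until it rests on the washer, and finish while still holding it there in the gripper. The other two sockets must end standing in the rack; leave the red-lidded jar, the loupe and the small tin where they are.

Things in the scene. Friction and masses are not known exactly. Their poses are not given: they have to be found in the camera images.
- socket_a: steel socket, 36 mm round up to 28 mm, with a black hexagonal finger adapter above it (31 to 70 mm up, 24 mm across flats; grip two opposite flats about 54 mm up). Stands mouth down in the rack. All three look alike; only the width of the hex opening differs, and which fits is not told. Origin: centre of the mouth (underside), z up; x normal to a flat of adapter and opening. About 0.15 kg
- socket_b: steel socket, 36 mm round up to 28 mm, with a black hexagonal finger adapter above it (31 to 70 mm up, 24 mm across flats; grip two opposite flats about 54 mm up). Stands mouth down in the rack. All three look alike; only the width of the hex opening differs, and which fits is not told. Origin: centre of the mouth (underside), z up; x normal to a flat of adapter and opening. About 0.15 kg
- socket_c: steel socket, 36 mm round up to 28 mm, with a black hexagonal finger adapter above it (31 to 70 mm up, 24 mm across flats; grip two opposite flats about 54 mm up). Stands mouth down in the rack. All three look alike; only the width of the hex opening differs, and which fits is not told. Origin: centre of the mouth (underside), z up; x normal to a flat of adapter and opening. About 0.15 kg
- clamp: fixed strap clamp holding a blue chisel: aluminium base 130 x 100 x 12 mm, steel strap 114 x 34 mm with its top at 46 mm, in its middle a brass hex nut on a washer 40 mm across. The nut does not turn: 22 mm across flats, 14 mm high, plus a 3 mm stud end. Origin: underside, on the nut's axis, z up; x runs along the strap and is normal to a flat of the nut (same every 60 degrees)
- nut_seat (a point): centre of the washer's top face, on the nut's axis, 49 mm above the table; axes as clamp. The fitting socket (24.5 mm across flats, 20 mm deep; 1.25 mm play a side, about 14 degrees of turn either way; edges chamfered) slides down until its mouth rests on this washer; the others are too narrow and stop on the nut, mouth 12 to 14 mm above the washer
- rack: fixed wooden socket rack, a block 70 x 230 x 22 mm with three round recesses in a row along its y axis. Origin: centre of the underside, z up
- rack_hole0 (a point): centre of the mouth of the rack's recess at its +y end, at the block's top (22 mm above the table); recess 41 mm across with a 2 mm chamfer, 12 mm deep, 75 mm from the next; a socket in it stands with its mouth 10 mm above the table
- rack_hole1 (a point): centre of the mouth of the rack's recess at its middle, at the block's top (22 mm above the table); recess 41 mm across with a 2 mm chamfer, 12 mm deep, 75 mm from the next; a socket in it stands with its mouth 10 mm above the table
- rack_hole2 (a point): centre of the mouth of the rack's recess at its -y end, at the block's top (22 mm above the table); recess 41 mm across with a 2 mm chamfer, 12 mm deep, 75 mm from the next; a socket in it stands with its mouth 10 mm above the table
- red_lid_jar: bystander, to be left alone: plastic jar with a red lid, 53 mm across, 50 mm tall. Origin: centre of the underside
- loupe: bystander, to be left alone: black cylindrical loupe, 43 mm across, 32 mm tall. Origin: centre of the underside
- small_tin: bystander, to be left alone: small round tin, 44 mm across, 16 mm tall. Origin: centre of the underside
There are look-alikes about, which are no part of the job. Leave any blue, purple or turquoise look-alike of the socket_a alone.

How it is judged:
By the outcome, as a careful person would: the job done as asked, in the order asked, and still so for the second after the job is handed in, while the arm keeps its last pose, push and grip.
It also fails if it takes over 64 s, if anything falls off the work surface, if the arm or the gripper's body presses on something with over 40 N, if the wrist force passes 120 N, or if a joint passes its speed limit or range.

## Working session

There is one attempt and no reset: what is moved stays moved. The work goes in short steps, Python scripts to look and compute and a shell command to move; the robot and the scene stay as the last step left them, time stands still between calls to the robot, and variables do not carry over. Pictures are saved under pics/ and viewed, and the job is handed in when it is done.

```bash
ls; mkdir -p pics; python3 - <<'E'
from rig import manip, eyes
import cv2
print(manip.get_state(), manip.grip_point_offset)
for n in ["scene","top","wrist"]:
    p=eyes.get_image(n); cv2.imwrite(f"pics/{n}0.png",p["frame"][:,:,::-1]); print(n,p["K"],p["k1"],p.get("rvec"),p.get("tvec"),p.get("mount"))
E
```

```text
pics
{'clock': 0.0, 'qpos': array([-1.23898932e+00,  2.76579541e-01,  1.50615657e+00, -3.56683973e-06,
        1.36072758e+00, -1.21021049e-01]), 'qd': array([-0.00098586,  0.00049764, -0.00094798, -0.00078807,  0.0001638 ,
        0.0002142 ]), 'effort': array([ 6.77214175e-04, -4.16773009e+01, -2.45803624e+01,  9.90477793e-05,
        1.11355731e-02, -3.03341405e-07]), 'position': array([ 0.25137034, -0.51652999,  0.23043921]), 'ee_rot': array([-5.86895199e-04,  8.47794113e-01, -5.30324681e-01, -7.28527022e-04]), 'contact_force': array([ 0.11345227,  0.962074  , -0.48779152]), 'moment': array([ 0.05433472, -0.01134975, -0.03769118]), 'width': 0.08535641183379918} -0.0187
scene [[477.590668     0.         319.94398829]
 [  0.         477.590668   241.08445875]
 [  0.           0.           1.        ]] -0.003867854583776213 [ 1.89830274 -0.94250037  0.53396945] [-0.38931556  0.26611413  0.77594233] None
top [[478.84086858   0.         317.38477536]
 [  0.         478.84086858 239.80962114]
 [  0.           0.           1.        ]] -0.1290352380071259 [ 2.12343326 -2.18126846  0.13372644] [-0.03912305  0.53603928  1.12844633] None
wrist [[373.80307451   0.         324.45060584]
 [  0.         373.80307451 237.0813671 ]
 [  0.           0.           1.        ]] 0.018042966397866504 None None [[ 9.99999804e-01 -4.21557583e-04  4.63231942e-04  1.73031054e-04]
 [ 2.85401607e-04  9.65038058e-01  2.62109645e-01 -6.58725937e-02]
 [-5.57530762e-04 -2.62109461e-01  9.65037989e-01 -1.42824447e-01]
 [ 0.00000000e+00  0.00000000e+00  0.00000000e+00  1.00000000e+00]]
```

View pics/scene0.png

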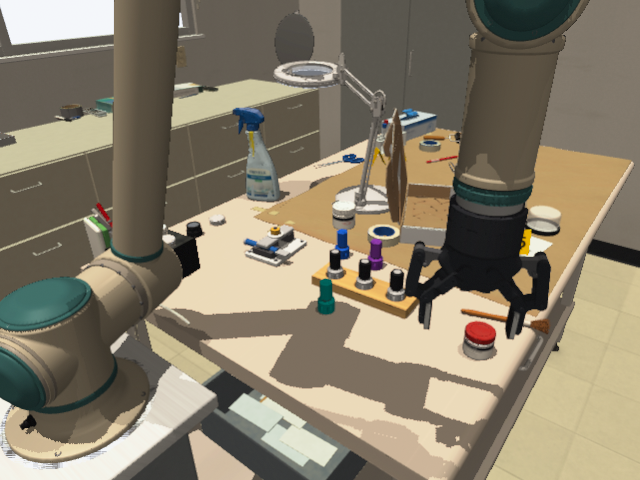

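View pics/top0.png

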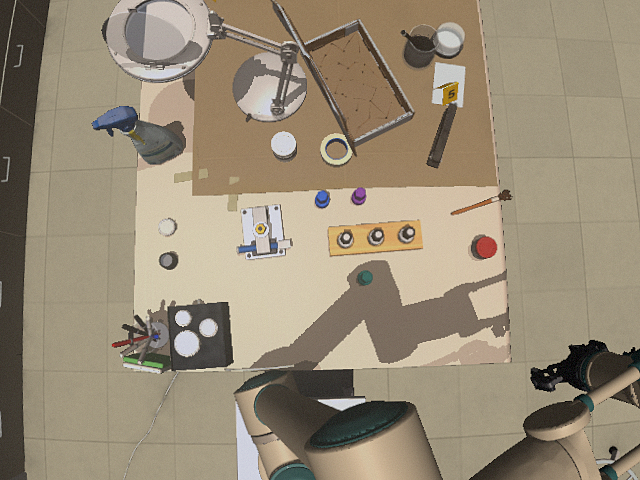

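View pics/wrist0.png

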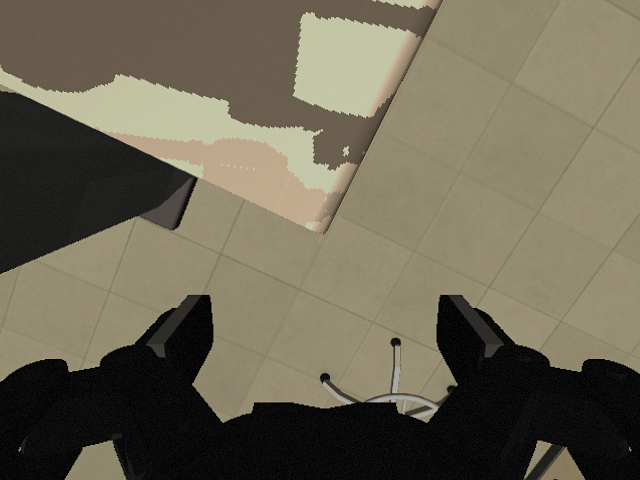

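The top view shows the yellow rack with three black-topped sockets at about (346,238), (376,236) and (408,233). The clamp nut is at (261,228). The look-alikes are blue (322,199), purple (359,196) and turquoise (365,278), all outside the rack. The jar is at (485,247), and the loupe and tin are at (168,260) and (167,227).

```bash
cat > h.py <<'E'
import numpy as np, cv2
from rig import manip, eyes, recognise, regions_of, mark_of
from scipy.spatial.transform import Rotation as R
def toolT():
    s=manip.get_state(); q=s["ee_rot"]; T=np.eye(4); T[:3,:3]=R.from_quat([q[1],q[2],q[3],q[0]]).as_matrix(); T[:3,3]=s["position"]; return T
def snap(n):
    T=toolT(); p=eyes.get_image(n)
    if n=="wrist": M=T@np.array(p["mount"])
    else:
        M=np.eye(4); Rm=cv2.Rodrigues(np.array(p["rvec"],float))[0]; M[:3,:3]=Rm.T; M[:3,3]=-Rm.T@np.array(p["tvec"]).ravel()
    p["M"]=M; p["T"]=T; return p
def world(p,uv,z):
    d=np.array([p["k1"],0,0,0,0.]); u=cv2.undistortPoints(np.array(uv,float).reshape(-1,1,2),np.array(p["K"]),d).reshape(-1,2)
    r=np.c_[u,np.ones(len(u))]@p["M"][:3,:3].T; o=p["M"][:3,3]
    return o+r*((z-o[2])/r[:,2])[:,None]
def pix(p,X):
    Mi=np.linalg.inv(p["M"]); d=np.array([p["k1"],0,0,0,0.])
    return cv2.projectPoints(np.array(X,float).reshape(-1,1,3),cv2.Rodrigues(Mi[:3,:3])[0],Mi[:3,3],np.array(p["K"]),d)[0].reshape(-1,2)
def save(p,name,crop=None,k=1):
    f=p["frame"][:,:,::-1]
    if crop: x,y,w,h=crop; f=f[y:y+h,x:x+w]
    cv2.imwrite("pics/"+name,cv2.resize(f,None,fx=k,fy=k,interpolation=cv2.INTER_CUBIC))
E
python3 - <<'E'
from h import *
for c in ["top","scene"]:
    p=snap(c)
    for n,z in [("nut_seat",.049),("rack_hole0",.022),("rack_hole1",.022),("rack_hole2",.022),("socket_a",.01),("clamp",0),("rack",0),("red_lid_jar",0),("loupe",0),("small_tin",0)]:
        for m in mark_of(p,n)[:6]:
            uv=m["point"][::-1]; print(c,n,round(m["confidence"],2),np.round(uv,1),np.round(world(p,uv,z)[0][:2],4))
    if c=="top": save(p,"top1.png",(220,170,220,130),3.6)
E
```

```text
top nut_seat 0.57 [258.5 226.1] [0.5701 0.0876]
top rack_hole0 0.97 [375.5 235.8] [ 0.5424 -0.1967]
top rack_hole0 0.9 [343.  241.9] [ 0.5295 -0.1162]
top rack_hole0 0.63 [410.6 234.7] [ 0.5428 -0.2837]
top rack_hole0 0.56 [170.6 258.4] [0.4999 0.3115]
top rack_hole0 0.33 [370.7 235.9] [ 0.5425 -0.1848]
top rack_hole1 0.97 [375.5 235.8] [ 0.5424 -0.1967]
top rack_hole1 0.9 [343.  241.9] [ 0.5295 -0.1162]
top rack_hole1 0.63 [410.6 234.7] [ 0.5428 -0.2837]
top rack_hole1 0.56 [170.6 258.4] [0.4999 0.3115]
top rack_hole1 0.33 [370.7 235.9] [ 0.5425 -0.1848]
top rack_hole2 0.97 [375.5 235.8] [ 0.5424 -0.1967]
top rack_hole2 0.9 [343.  241.9] [ 0.5295 -0.1162]
top rack_hole2 0.63 [410.6 234.7] [ 0.5428 -0.2837]
top rack_hole2 0.56 [170.6 258.4] [0.4999 0.3115]
top rack_hole2 0.33 [370.7 235.9] [ 0.5425 -0.1848]
top socket_a 0.76 [368.5 280. ] [ 0.435  -0.1764]
top socket_a 0.66 [407.4 237.4] [ 0.5379 -0.2777]
top socket_a 0.62 [357.3 198.4] [ 0.6401 -0.1564]
top socket_a 0.6 [322.7 199.3] [ 0.6401 -0.0695]
top socket_a 0.51 [376.2 240.7] [ 0.5318 -0.1993]
top socket_a 0.47 [343.4 240.3] 
[... 676 characters left out ...]
e2 0.69 [335.7 274.4] [ 0.5323 -0.1249]
scene rack_hole2 0.65 [363.2 284. ] [ 0.5365 -0.195 ]
scene socket_a 0.96 [337.2 278.4] [ 0.5359 -0.1264]
scene socket_a 0.89 [324.6 309.6] [ 0.4277 -0.1733]
scene socket_a 0.85 [376.  268.4] [ 0.6229 -0.174 ]
scene socket_a 0.72 [391.1 300.3] [ 0.5353 -0.2654]
scene socket_a 0.65 [367.1 288. ] [ 0.5437 -0.2008]
scene socket_a 0.64 [344.6 256.3] [ 0.6249 -0.0838]
scene clamp 0.7 [272.2 251.2] [0.552  0.0875]
scene rack 0.59 [365.7 293. ] [ 0.5383 -0.201 ]
scene rack 0.45 [391.2 300.1] [ 0.5483 -0.2587]
scene red_lid_jar 0.73 [475.5 351.3] [ 0.5021 -0.4621]
scene loupe 0.74 [193.6 233.6] [0.4964 0.3254]
scene small_tin 0.51 [216.6 221.6] [0.5825 0.3302]
```

View pics/top1.png

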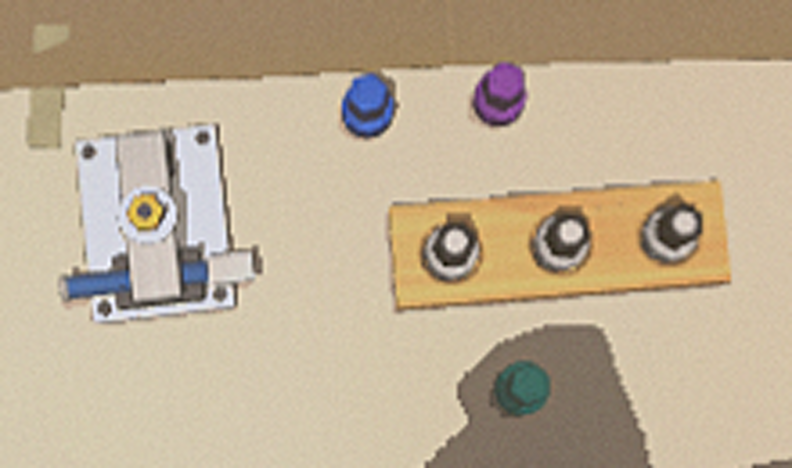

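```bash
python3 -m inch '[[1,-16,-35.6,0,0],[1,-16,-35.6,0,0],[1,-16,-35.6,0,0],[1,-16,-35.6,0,0],[1,-16,-35.6,0,0],[1,-16,-35.6,0,0],[1,-16,-35.6,0,0],[1,-16,-35.6,0,0],[1,-16,-35.6,0,0],[1,-16,-35.6,0,0],[1,-16,-35.6,0,0],[1,-16,-35.6,0,0]]' && python3 -m inch '[[0.2,0,0,0,-7.1],[0.2,0,0,0,-7.1],[0.2,0,0,0,-7.1],[0.2,0,0,0,-7.1],[0.2,0,0,0,-7.1],[0.2,0,0,0,-7.1],[0.2,0,0,0,-7.1],[0.2,0,0,0,-7.1],[0.2,0,0,0,-7.1]]'; python3 - <<'E'
from h import *
p=snap("wrist"); print(p["T"]); save(p,"w1.png")
for n,z in [("rack_hole1",.022),("socket_a",.01),("nut_seat",.049)]:
  for m in mark_of(p,n)[:6]:
    uv=m["point"][::-1]; print(n,round(m["confidence"],2),np.round(uv,1),np.round(world(p,uv,z)[0][:2],4))
E
```

```text
clock: 2.25
position: [0.5615, -0.1527, 0.2297]
ee_rot: [0.003, 0.844, -0.537, 0.003]
contact_force: [-0.0, -1.0, -0.1]
width: 0.0856
clock: 3.0
position: [0.5689, -0.1412, 0.2287]
ee_rot: [0.002, 1.0, -0.002, 0.002]
contact_force: [0.8, -0.0, -0.6]
width: 0.0511
[[ 0.99998298 -0.00384437  0.00438766  0.56885733]
 [-0.00382638 -0.99998427 -0.00410145 -0.14121442]
 [ 0.00440336  0.00408459 -0.99998196  0.22865083]
 [ 0.          0.          0.          1.        ]]
socket_a 0.94 [289.5 180.7] [ 0.5362 -0.1182]
socket_a 0.93 [301.7 323.1] [ 0.5448 -0.27  ]
socket_a 0.9 [292.8 257.6] [ 0.5373 -0.1961]
socket_a 0.84 [395.1 216.2] [ 0.6394 -0.1536]
socket_a 0.66 [393.8 120.6] [ 0.634  -0.0636]
socket_a 0.62 [195.4 230.3] [ 0.4414 -0.1669]
```

View pics/w1.png

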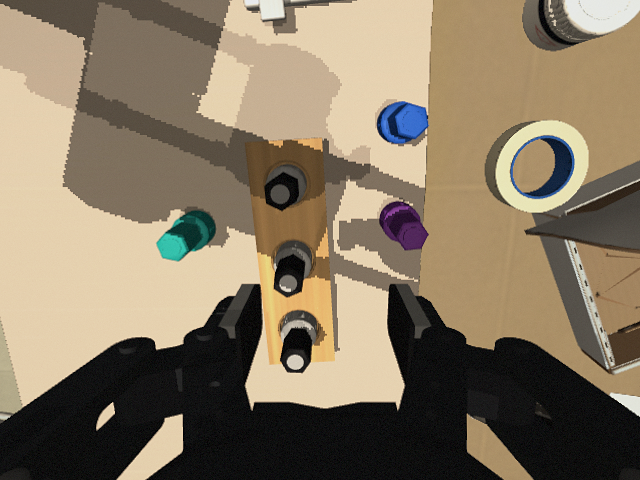

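```bash
python3 - <<'E'
from h import *
p=snap("wrist"); 
save(p,"w2.png",(240,150,100,120),5)
for m in regions_of(p,"socket_a")[:7]: print(m["bbox"],m["confidence"])
E
```

```text
[270.0, 164.8, 34.9, 48.1] 0.95
[156.7, 213.0, 58.7, 47.9] 0.95
[274.7, 240.5, 38.8, 55.6] 0.94
[280.9, 312.0, 35.1, 63.8] 0.89
[375.5, 97.3, 52.5, 46.9] 0.79
[380.8, 199.5, 48.5, 49.8] 0.67
```

View pics/w2.png

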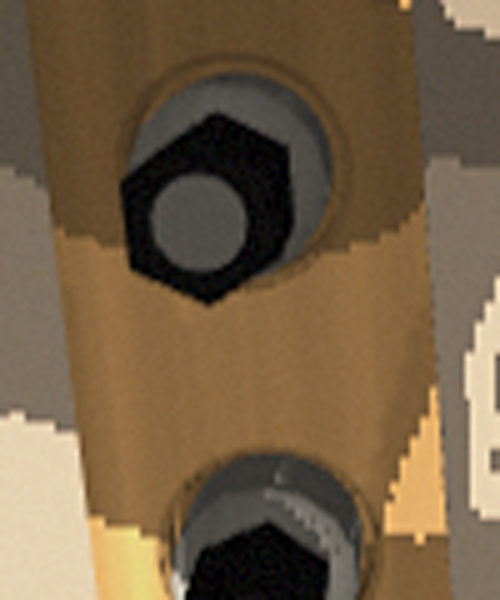

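The hole0 socket is clear: black hex, flats parallel to the rack's long edge, top disc at (280,194). The other two rack sockets are at (290,270) and (297,345). Blue (403,122), purple (405,225) and turquoise (187,236) stand outside the rack, so they are the look-alikes. I'll start with the hole0 socket and measure all the rack sockets and the rack with a model fit.

```bash
cat >> h.py <<'E'
from scipy.optimize import minimize
def prism(x,y,yaw,z0,z1,af):
    a=yaw+np.radians(30+60*np.arange(6)); r=af/np.sqrt(3)
    P=np.c_[x+r*np.cos(a),y+r*np.sin(a)]
    return np.r_[np.c_[P,np.full(6,z0)],np.c_[P,np.full(6,z1)]]
def hullmask(p,X,S=4,win=None):
    uv=pix(p,X); h=cv2.convexHull(((uv-np.array(win[:2])+.5)*S).astype(np.float32)).astype(np.int32)
    m=np.zeros((win[3]*S,win[2]*S),np.uint8); cv2.fillConvexPoly(m,h,1); return m
def fit(p,mask,win,x0,z0,z1,af,S=4):
    x,y,w,h=win; M=cv2.resize(mask[y:y+h,x:x+w].astype(np.float32),(w*S,h*S),interpolation=cv2.INTER_LINEAR)
    def c(v): return np.abs(hullmask(p,prism(v[0],v[1],v[2]/10,z0,z1,af),S,win)-M).sum()/M.sum()
    best=None
    for yw in np.radians([-24,-12,0,12,24]):
        s0=np.array([x0[0],x0[1],yw*10]); sim=np.array([s0,s0+[.004,0,0],s0+[0,.004,0],s0+[0,0,1.2]])
        r=minimize(c,s0,method="Nelder-Mead",options=dict(initial_simplex=sim,xatol=1e-4,fatol=1e-4))
        if best is None or r.fun<best.fun: best=r
    return best.x[0],best.x[1],np.degrees(best.x[2]/10),best.fun
def darkmask(p,win,th=45):
    x,y,w,h=win; g=p["frame"].max(2); m=np.zeros(g.shape,np.uint8); m[y:y+h,x:x+w]=(g[y:y+h,x:x+w]<th)
    n,l,st,_=cv2.connectedComponentsWithStats(m); k=1+np.argmax(st[1:,4]); m=(l==k).astype(np.uint8)
    cs,_=cv2.findContours(m,cv2.RETR_EXTERNAL,cv2.CHAIN_APPROX_NONE); o=np.zeros_like(m); cv2.drawContours(o,cs,-1,1,-1); return o
E
python3 - <<'E'
from h import *
p=snap("wrist"); p["frame"]=cv2.medianBlur(p["frame"],3)
out=p["frame"].copy()
for win,c in [((255,155,60,70),(280,194)),((262,235,60,75),(290,275)),((268,310,60,75),(296,350))]:
    m=darkmask(p,win); x0=world(p,[c],.08)[0]; r=fit(p,m,win,x0,.041,.08,.024); print(np.round(r,4),m.sum())
    cs,_=cv2.findContours(m,cv2.RETR_EXTERNAL,cv2.CHAIN_APPROX_NONE); cv2.drawContours(out,cs,-1,(0,255,0),1)
    h=cv2.convexHull(pix(p,prism(r[0],r[1],np.radians(r[2]),.041,.08,.024)).astype(np.float32)).astype(int); cv2.polylines(out,[h],True,(255,0,0),1)
p["frame"]=out; save(p,"w3.png",(240,130,110,260),2.3)
E
```

```text
[ 0.5347 -0.1196  3.3983  0.0697] 955
[ 0.5385 -0.1947 -9.6444  0.0909] 997
[ 0.5426 -0.2686 34.9444  0.1052] 1083
```

View pics/w3.png

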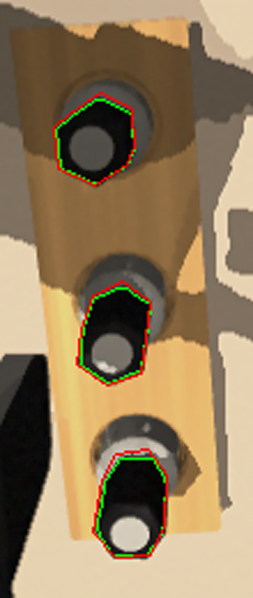

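```bash
python3 -m inch '[[0.2,0,-38,9,0],[0.2,0,-38,9,0],[0.2,0,-38,9,0],[0.2,0,-38,9,0],[0.2,0,-38,9,0],[0.2,0,-34,9,0],[0.2,0,0,0,0],[0.2,0,0,0,0]]' ; python3 - <<'E'
from h import *
p=snap("wrist"); print(p["T"]); save(p,"w4.png")
for n,z in [("nut_seat",.049),("clamp",0)]:
  for m in mark_of(p,n)[:6]:
    uv=m["point"][::-1]; print(n,round(m["confidence"],2),np.round(uv,1),np.round(world(p,uv,z)[0][:2],4))
save(p,"w4c.png",(250,150,130,120),6)
E
```

```text
clock: 4.02
position: [0.5756, 0.0878, 0.1712]
ee_rot: [0.004, 1.0, -0.015, 0.005]
contact_force: [-0.4, -1.1, -0.2]
width: 0.0514
[[ 0.99952771 -0.0290808   0.00993318  0.57561881]
 [-0.0290069  -0.99955104 -0.00750458  0.08784367]
 [ 0.01014696  0.00721291 -0.9999225   0.17120414]
 [ 0.          0.          0.          1.        ]]
nut_seat 0.59 [304.  234.3] [0.5615 0.0833]
clamp 0.7 [307.4 220.6] [0.5624 0.0821]
```

View pics/w4.png

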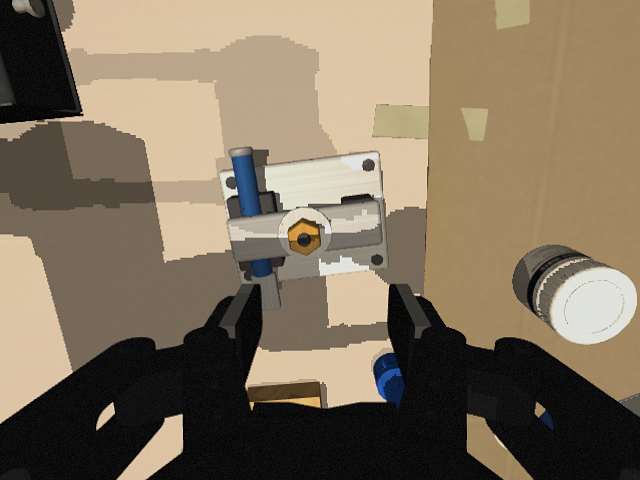

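View pics/w4c.png

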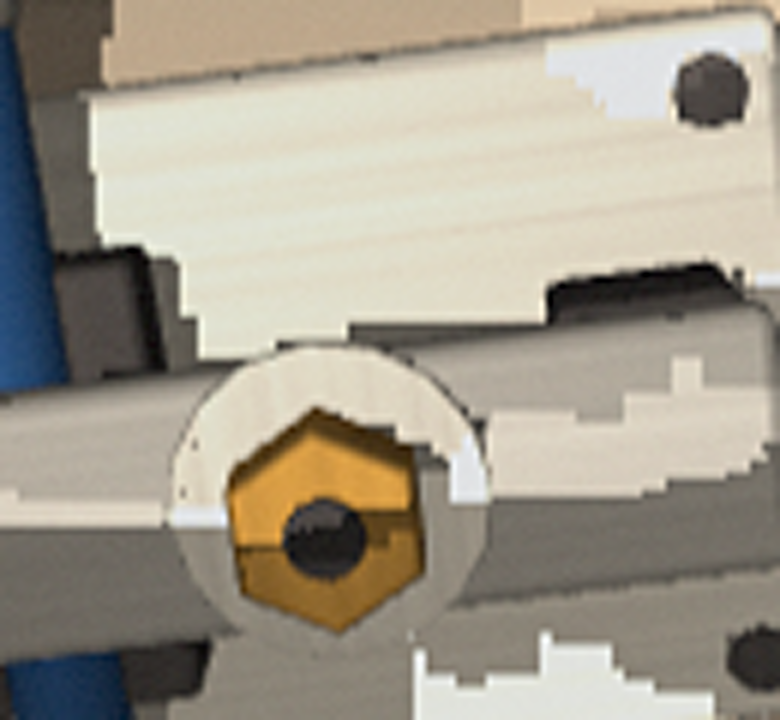

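The nut is at about (304,237) and unobscured, and the strap runs nearly along world x. I'll fit the hex.

```bash
python3 - <<'E'
from h import *
p=snap("wrist"); f=cv2.medianBlur(p["frame"],3); hsv=cv2.cvtColor(f,cv2.COLOR_RGB2HSV)
win=(275,205,60,60); m=np.zeros((480,640),np.uint8); x,y,w,h=win
m[y:y+h,x:x+w]=((hsv[...,1]>110)&(hsv[...,0]>8)&(hsv[...,0]<30))[y:y+h,x:x+w]
n,l,st,_=cv2.connectedComponentsWithStats(m); m=(l==1+np.argmax(st[1:,4])).astype(np.uint8)
cs,_=cv2.findContours(m,cv2.RETR_EXTERNAL,cv2.CHAIN_APPROX_NONE); m=np.zeros_like(m); cv2.drawContours(m,[cv2.convexHull(np.vstack(cs))],-1,1,-1)
x0=world(p,[(304,238)],.063)[0]; r=fit(p,m,win,x0,.049,.063,.022); print(np.round(r,4)); print("stud",world(p,[(304.2,239.7)],.066)); 
# washer circle check + tool-frame
print("tool pos of nut top", np.linalg.inv(p["T"])@[r[0],r[1],.063,1])
f=p["frame"].copy(); hh=cv2.convexHull(pix(p,prism(r[0],r[1],np.radians(r[2]),.049,.063,.022)).astype(np.float32)).astype(int); cv2.polylines(f,[hh],True,(255,0,0),1)
a=np.linspace(0,6.28,40); cv2.polylines(f,[np.round(pix(p,np.c_[r[0]+.02*np.cos(a),r[1]+.02*np.sin(a),np.full(40,.049)])).astype(int)],True,(0,0,255),1)
p["frame"]=f; save(p,"w5.png",(265,195,80,80),7)
t=snap("top"); f=t["frame"]; print(pix(t,[[r[0],r[1],.066]]))
E
```

```text
[0.562  0.0838 4.7544 0.0564]
stud [[0.56285424 0.08180359 0.066     ]]
tool pos of nut top [-0.0151713   0.00154592  0.10859063  1.        ]
[[259.21747269 228.33081375]]
```

View pics/w5.png

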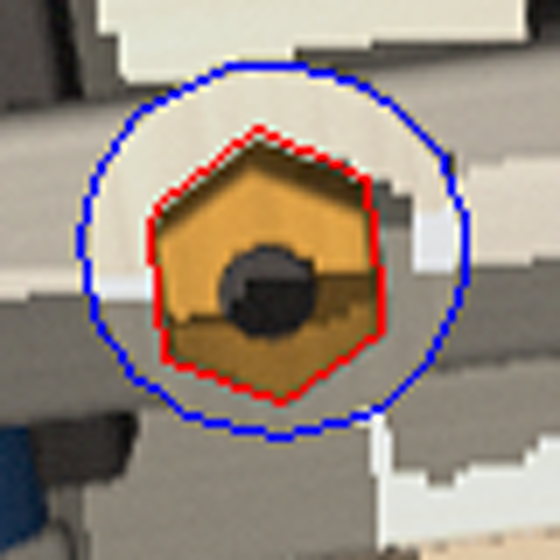

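```bash
python3 -m inch '[[0.2,-6,35,-4,-2.5],[0.2,-6,35,-4,-2.5],[0.2,-6,35,-3,0],[0.2,-6,35,-3,0],[0.2,-6,35,-3,0],[0.2,-6,30,-3,0],[0.2,0,0,0,0],[0.2,0,0,0,0]]' ; cat > ms.py <<'E'
import sys
from h import *
# usage: ms.py x y out  : fit socket near x,y standing in rack; print need
def go(x,y,out,zb=.01):
    p=snap("wrist"); T=p["T"]; c=pix(p,[[x,y,zb+.07]])[0]; b=pix(p,[[x,y,zb+.031]])[0]; print("tool yaw",np.degrees(np.arctan2(T[1,0],T[0,0])),"pos",T[:3,3],"tilt",T[:2,2])
    A=np.vstack([c,b]); lo=A.min(0)-28; hi=A.max(0)+28; win=(int(lo[0]),int(lo[1]),int(hi[0]-lo[0]),int(hi[1]-lo[1]))
    q=dict(p); q["frame"]=cv2.medianBlur(p["frame"],3); m=darkmask(q,win); r=fit(q,m,win,(x,y),zb+.031,zb+.07,.024); print("socket",np.round(r,4))
    d=np.array([r[0],r[1],zb+.054,1]); print("socket in tool mm",np.round((np.linalg.inv(T)@d)*1000,1)[:3])
    f=p["frame"].copy(); hh=cv2.convexHull(pix(p,prism(r[0],r[1],np.radians(r[2]),zb+.031,zb+.07,.024)).astype(np.float32)).astype(int); cv2.polylines(f,[hh],True,(255,0,0),1)
    a=np.linspace(0,6.28,40); cv2.polylines(f,[np.round(pix(p,np.c_[r[0]+.018*np.cos(a),r[1]+.018*np.sin(a),np.full(40,zb+.028)])).astype(int)],True,(0,0,255),1)
    p["frame"]=f; save(p,out,(max(0,win[0]-20),max(0,win[1]-20),win[2]+40,win[3]+40),4)
go(float(sys.argv[1]),float(sys.argv[2]),sys.argv[3])
E
python3 ms.py .535 -.12 s0.png
```

```text
clock: 4.93
position: [0.5463, -0.1394, 0.1972]
ee_rot: [0.006, 1.0, 0.023, 0.01]
contact_force: [0.1, 1.2, -0.2]
width: 0.051
tool yaw 2.6303645333659387 pos [ 0.54625615 -0.13939883  0.19723331] tilt [ 0.01970683 -0.01198012]
socket [ 0.5344 -0.1195  4.9548  0.0742]
socket in tool mm [-13.5 -22.1 132.7]
```

View pics/s0.png

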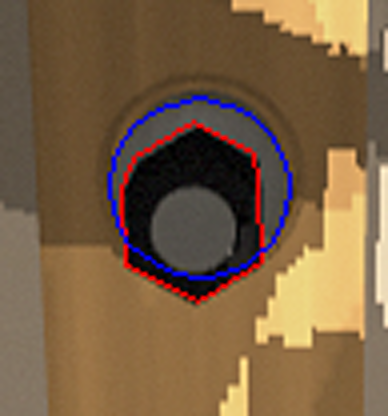

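```bash
python3 -m inch '[[0.2,-4.5,-7.3,4,-0.6],[0.2,-4.5,-7.3,5,-0.6],[0.2,-4.5,-7.3,5,-0.6],[0.2,0,0,0,0]]'; python3 ms.py .5345 -.1195 s1.png
```

```text
clock: 5.32
position: [0.5299, -0.1144, 0.1811]
ee_rot: [0.006, 0.999, 0.041, 0.009]
contact_force: [0.1, 0.7, 0.4]
width: 0.0515
tool yaw 4.682966071565687 pos [ 0.52988823 -0.11435195  0.18108714] tilt [ 0.01887607 -0.01087236]
socket [ 0.5343 -0.1195  3.9373  0.0743]
socket in tool mm [  1.9   4.1 117.2]
```

View pics/s1.png

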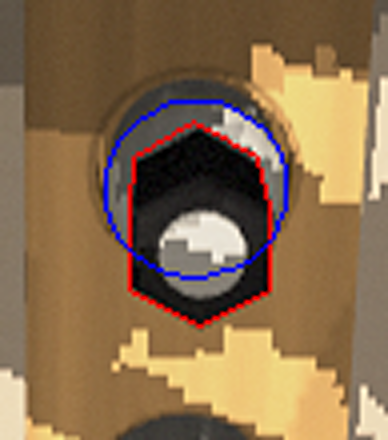

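```bash
python3 -m inch '[[0.2,1,2,22,0.3],[0.2,1,2,24,0.3],[0.2,0,0,24,0],[0.2,0,0,24,0],[0.2,0,0,15,0],[0.2,0,0,6,0],[0.2,0,0,0,0]]'; python3 - <<'E'
from h import *
p=snap("wrist"); save(p,"w6.png"); T=p["T"]; print(T[:3,3],T[:2,2],(np.linalg.inv(T)@[.5343,-.1195,.064,1])*1000)
E
```

```text
clock: 5.95
position: [0.5395, -0.1146, 0.0647]
ee_rot: [0.008, 0.999, 0.041, 0.014]
contact_force: [0.1, 0.5, -1.2]
width: 0.0511
[ 0.53948874 -0.11459873  0.06474281] [ 0.0288286  -0.01460384] [-5.59467193e+00  4.44469901e+00  6.64416696e-01  1.00000000e+03]
```

View pics/w6.png

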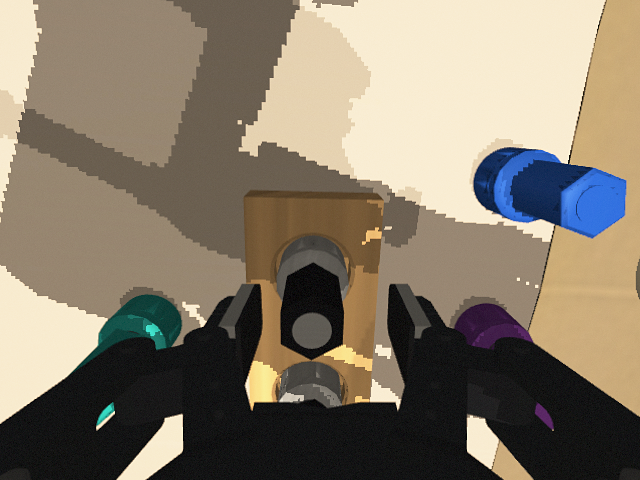

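```bash
python3 -m inch '[[0.2,-2,1.5,3,0],[0.2,-2,1.5,3,0],[0.2,-1,1,3,0],[0.2,0,0,3,0],[0.2,0,0,3,0],[0.2,0,0,2,0],[0.2,0,0,0,0]]'; python3 - <<'E'
from h import *
T=toolT(); print(T[:3,3],T[:2,2],(np.linalg.inv(T)@[.5343,-.1195,.064,1])*1000)
E
```

```text
clock: 6.58
position: [0.539, -0.1207, 0.0518]
ee_rot: [0.01, 0.999, 0.042, 0.019]
contact_force: [0.2, -0.5, -0.7]
width: 0.0514
[ 0.5389646  -0.12072897  0.05180296] [ 0.03932059 -0.01836241] [  -4.08291824   -1.34773337  -12.39152711 1000.        ]
```

```bash
python3 - <<'E'
from h import *
s=manip.get_state(); print(s["qpos"],s["qd"]); 
E
python3 -m inch '[[0.2,0,0,0,0],[0.2,0,0,0,0],[0.2,0,0,0,0],[0.2,0,0,0,0]]'; python3 - <<'E'
from h import *
s=manip.get_state(); print(s["qpos"],s["qd"]); 
T=toolT(); print(T[:3,3],T[:2,2],(np.linalg.inv(T)@[.5343,-.1195,.064,1])*1000)
E
```

```text
[-0.34366151  0.38349702  1.84358946 -0.00528017  0.87129085 -0.42370539] [-2.98887143e-03 -5.43780591e-03 -2.80648735e-03  4.96528501e-05
  8.02562993e-04  3.10376962e-04]
clock: 6.92
position: [0.5392, -0.1209, 0.052]
ee_rot: [0.01, 0.999, 0.042, 0.02]
contact_force: [-0.4, 0.3, -0.2]
width: 0.0515
[-0.34381376  0.38346822  1.84314593 -0.00522706  0.87127009 -0.42372271] [-1.05238390e-04 -2.60191546e-04 -8.29338678e-05  3.84955638e-04
  3.90580507e-04 -5.91190921e-04]
[ 0.5392399  -0.12090042  0.0519577 ] [ 0.03979519 -0.01849609] [  -4.34315043   -1.54183155  -12.25318101 1000.        ]
```

```bash
python3 -m inch '[[0.2,-1,0,-3,0],[0.2,-1,0,-3,0],[0.2,-1,0,-3,0],[0.2,-1,0,-3,0],[0.2,-1,0,-3,0],[0.2,-1,0,-3,0],[0.2,-1,0,-3,0],[0.2,-1,0,-3,0]]'; python3 - <<'E'
from h import *
s=manip.get_state(); print(s["qpos"],s["qd"]); 
T=toolT(); print(T[:3,3],T[:2,2],(np.linalg.inv(T)@[.5343,-.1195,.064,1])*1000)
E
```

```text
clock: 7.58
position: [0.5295, -0.121, 0.0782]
ee_rot: [0.01, 0.999, 0.042, 0.02]
contact_force: [0.4, -0.5, -0.3]
width: 0.0512
[-0.35033671  0.33977644  1.83266775 -0.00465497  0.9250896  -0.43103543] [-0.01201414 -0.06669106 -0.01759304  0.00170913  0.08214361 -0.01020044]
[ 0.52951044 -0.12104307  0.07821853] [ 0.04009782 -0.01861037] [   4.35223576   -1.45161883   14.36796463 1000.        ]
```

```bash
python3 -m inch '[[0.2,0.5,-0.5,25,0]]'; python3 -c "
from h import *
T=toolT(); print(manip.get_state()['qpos'],T[:3,3],T[:2,2],(np.linalg.inv(T)@[.5343,-.1195,.064,1])*1000)"
python3 -m inch '[[0.2,0,0,0,0],[0.2,0,0,0,0]]'; python3 -c "
from h import *
T=toolT(); print(manip.get_state()['qpos'],T[:3,3],T[:2,2],(np.linalg.inv(T)@[.5343,-.1195,.064,1])*1000)"
```

```text
clock: 7.67
position: [0.5347, -0.1224, 0.0578]
ee_rot: [0.012, 0.999, 0.042, 0.025]
contact_force: [0.9, -1.0, -0.6]
width: 0.051
[-0.34932319  0.36646819  1.854508   -0.00504111  0.86568981 -0.4296448 ] [ 0.53467293 -0.12238927  0.05775843] [ 0.05027495 -0.02239901] [ 1.72357710e-01 -2.74371494e+00 -6.31557700e+00  1.00000000e+03]
clock: 7.83
position: [0.5323, -0.1216, 0.0555]
ee_rot: [0.011, 0.999, 0.042, 0.022]
contact_force: [0.2, -0.7, -0.0]
width: 0.0511
[-0.34945181  0.36871656  1.85759183 -0.00504453  0.86634337 -0.4296923 ] [ 0.5323289  -0.12161143  0.05554836] [ 0.04465409 -0.02036328] [   2.50095137   -1.73745652   -8.39643451 1000.        ]
```

```bash
python3 -m inch '[[0.2,0,0,-35,0],[0.2,0,0,0,0],[0.2,0,0,0,0]]'; python3 -c "
from h import *
T=toolT(); print(manip.get_state()['qpos'],T[:3,3],T[:2,2],(np.linalg.inv(T)@[.5343,-.1195,.064,1])*1000)"

```

```text
clock: 8.08
position: [0.5298, -0.1206, 0.0921]
ee_rot: [0.01, 0.999, 0.042, 0.02]
contact_force: [-1.3, 0.4, -0.2]
width: 0.0516
[-0.34931577  0.32347238  1.81580541 -0.00479186  0.95685477 -0.43006482] [ 0.52978343 -0.12063412  0.09212089] [ 0.04136414 -0.01923554] [   3.47801426   -1.39166831   28.25662799 1000.        ]
```

```bash
python3 -m inch '[[0.2,0,0,-8,0],[0.2,0,0,0,0],[0.2,0,0,-8,0],[0.2,0,0,0,0],[0.2,0,0,-8,0],[0.2,0,0,0,0],[0.2,0,0,-8,0],[0.2,0,0,0,0]]'; python3 -c "
from h import *
T=toolT(); print(manip.get_state()['qpos'],T[:3,3],T[:2,2],(np.linalg.inv(T)@[.5343,-.1195,.064,1])*1000)"

```

```text
clock: 8.75
position: [0.529, -0.1202, 0.129]
ee_rot: [0.011, 0.999, 0.042, 0.022]
contact_force: [0.1, 0.9, -0.3]
width: 0.0511
[-0.34906508  0.2820849   1.77012517 -0.00450895  1.04087248 -0.43033489] [ 0.52902212 -0.12020303  0.12902603] [ 0.04423991 -0.02024217] [   2.55645345   -1.81473146   65.16828646 1000.        ]
```

```bash
python3 -m inch '[[0.2,0,0,-40,0],[0.2,0,0,-20,0],[0.2,0,0,-8,0],[0.2,0,0,-3,0]]'; python3 -c "
from h import *
T=toolT(); print(manip.get_state()['qpos'],T[:3,3],T[:2,2],(np.linalg.inv(T)@[.5343,-.1195,.064,1])*1000)"
python3 -m inch '[[0.2,0,0,5,0],[0.2,0,0,10,0],[0.2,0,0,20,0],[0.2,0,0,35,0],[0.2,0,0,0,0],[0.2,0,0,0,0]]'; python3 -c "
from h import *
T=toolT(); print(manip.get_state()['qpos'],T[:3,3],T[:2,2],(np.linalg.inv(T)@[.5343,-.1195,.064,1])*1000)"

```

```text
clock: 9.08
position: [0.5239, -0.1181, 0.2004]
ee_rot: [0.01, 0.999, 0.042, 0.019]
contact_force: [0.5, -0.9, -0.3]
width: 0.0515
[-0.34859586  0.21688414  1.66714417 -0.00417195  1.2157601  -0.43062931] [ 0.52391305 -0.11808572  0.20035237] [ 0.03794461 -0.0179526 ] [ 5.27347226e+00 -6.00144038e-01  1.36651706e+02  1.00000000e+03]
clock: 9.58
position: [0.5244, -0.1186, 0.1223]
ee_rot: [0.009, 0.999, 0.042, 0.016]
contact_force: [1.3, 0.3, 0.1]
width: 0.0509
[-0.34922365  0.28779265  1.78046641 -0.00448806  1.03654188 -0.43041229] [ 0.52444841 -0.11861753  0.12232453] [ 0.03324533 -0.01621701] [7.88491783e+00 5.92773874e-01 5.86264411e+01 1.00000000e+03]
```

```bash
python3 -m inch '[[0.2,0,0,-41,0],[0.2,0,0,-20,0],[0.2,0,0,-8,0],[0.2,0,0,-3,0],[0.2,0,0,4,0],[0.2,0,0,10,0],[0.2,0,0,22,0],[0.2,0,0,41,0],[0.2,0,0,0,0],[0.2,0,0,-41,0],[0.2,0,0,-20,0],[0.2,0,0,-8,0],[0.2,0,0,-3,0],[0.2,0,0,4,0],[0.2,0,0,10,0],[0.2,0,0,22,0],[0.2,0,0,41,0],[0.2,0,0,0,0],[0.2,0,0,0,0]]'; python3 -c "
from h import *
T=toolT(); print(manip.get_state()['qpos'],T[:3,3],T[:2,2],(np.linalg.inv(T)@[.5343,-.1195,.064,1])*1000)"

```

```text
clock: 11.17
position: [0.5146, -0.1152, 0.0984]
ee_rot: [0.004, 0.999, 0.042, 0.005]
contact_force: [0.0, -0.1, 0.2]
width: 0.0511
[-0.34955023  0.31117932  1.81498991 -0.0045077   1.00402158 -0.43032667] [ 0.51459404 -0.11518763  0.09843246] [ 0.00941398 -0.0074792 ] [  18.97698446    5.65014812   34.64773176 1000.        ]
```

```bash
python3 -m inch '[[0.2,7,2,0,0],[0.2,7,2,0,0],[0.2,3,1,0,0],[0.2,0,0,4,0],[0.2,0,0,8,0],[0.2,0,0,14,0],[0.2,0,0,22,0],[0.2,0,0,0,0],[0.2,0,0,0,0]]'; python3 -c "
from h import *
T=toolT(); print(manip.get_state()['qpos'],T[:3,3],T[:2,2],(np.linalg.inv(T)@[.5343,-.1195,.064,1])*1000)"

```

```text
clock: 11.92
position: [0.5401, -0.1214, 0.0542]
ee_rot: [0.006, 0.999, 0.042, 0.011]
contact_force: [-0.2, 0.3, -0.3]
width: 0.0512
[-0.3441769   0.39010985  1.8228067  -0.00486614  0.90434744 -0.42472575] [ 0.5401196  -0.1213597   0.05423495] [ 0.02161426 -0.01181066] [  -5.44196754   -2.20511795   -9.90983634 1000.        ]
```

```bash
python3 -m inch '[[0.2,-4.5,-1.8,8,0],[0.2,0,0,0,0],[0.2,0,0,0,0]]'; python3 -c "
from h import *
p=snap('wrist');save(p,'w7.png');T=p['T']; print(manip.get_state()['qpos'],T[:3,3],T[:2,2],(np.linalg.inv(T)@[.5343,-.1195,.064,1])*1000)"

```

```text
clock: 12.17
position: [0.5359, -0.1202, 0.0471]
ee_rot: [0.007, 0.999, 0.042, 0.012]
contact_force: [-0.7, 0.7, 0.0]
width: 0.0513
[-0.34467304  0.39272211  1.84245846 -0.00494907  0.88084332 -0.42509899] [ 0.53594613 -0.12015754  0.04709629] [ 0.02359908 -0.01251207] [-1.20514203e+00 -5.48180330e-01 -1.69447545e+01  1.00000000e+03]
```

View pics/w7.png

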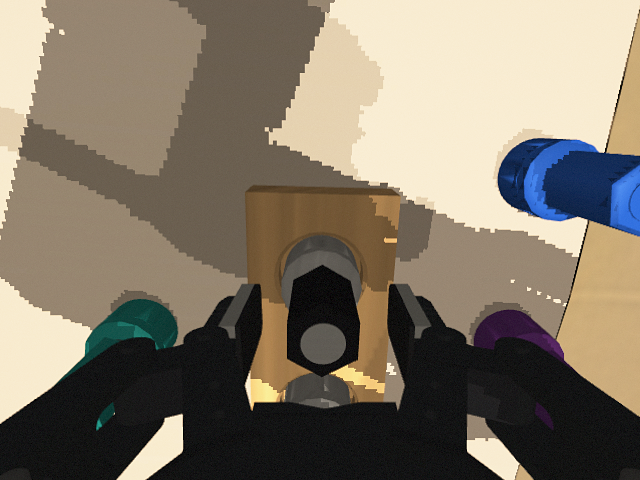

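The hex is centred between the pads, with its top at (323,342). Closing.

```bash
python3 -m inch '[[-1,0,0,0,0],[-1,0,0,0,0],[-1,0,0,0,0],[-1,0,0,0,0],[-1,0,0,0,0],[-1,0,0,0,0]]' 60; python3 -c "
from h import *
T=toolT(); print(manip.get_state()['contact_force'],T[:3,3],T[:2,2],(np.linalg.inv(T)@[.5343,-.1195,.064,1])*1000)"

```

```text
clock: 12.72
position: [0.5362, -0.1202, 0.0487]
ee_rot: [0.007, 0.999, 0.042, 0.012]
contact_force: [-0.7, -0.5, -1.8]
width: 0.0233
[-0.69947854 -0.51937186 -1.7555812 ] [ 0.53621013 -0.12019927  0.04869663] [ 0.02543014 -0.01316248] [-1.47341316e+00 -6.22576952e-01 -1.53548704e+01  1.00000000e+03]
```

```bash
python3 -m inch '[[-1,0,0,-41,0],[-1,0,0,-30,0],[-1,0,0,-14,0],[-1,0,0,-6,0],[-1,0,0,-2,0],[-1,8,-34,0,0],[-1,8,-34,0,0],[-1,8,-34,0,0],[-1,6,-34,0,0],[-1,4,-26,0,0],[-1,0,-12,0,0],[-1,0,-4,0,0],[-1,0,0,0,0],[-1,0,0,0,0]]'; python3 -c "
from h import *
p=snap('wrist');save(p,'w8.png');T=p['T']; print(manip.get_state()['qpos'],T[:3,3],T[:2,2],(np.linalg.inv(T)@[.562,.0833,.063,1])*1000,np.degrees(np.arctan2(T[1,0],T[0,0])))"

```

```text
clock: 13.88
position: [0.5487, 0.0667, 0.1305]
ee_rot: [0.006, 0.999, 0.039, 0.003]
contact_force: [0.0, 0.7, -1.8]
width: 0.0231
[ 0.00278965  0.31605105  1.71297969 -0.01386168  1.10663424 -0.06923782] [0.54873067 0.06672865 0.1304526 ] [ 0.00626347 -0.01245186] [  14.17959246  -16.34367814   67.32281153 1000.        ] 4.522821968879703
```

View pics/w8.png

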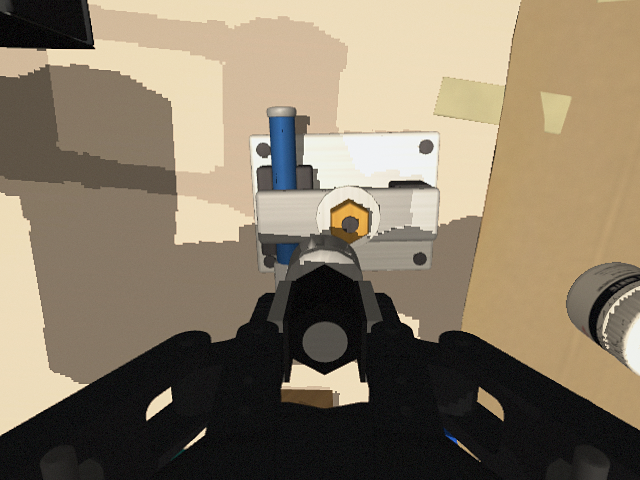

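```bash
cat > nut.py <<'E'
import sys
from h import *
def nut(p,x0=(.562,.0833)):
    f=cv2.medianBlur(p["frame"],3); hsv=cv2.cvtColor(f,cv2.COLOR_RGB2HSV)
    c=pix(p,[[x0[0],x0[1],.057]])[0].astype(int); win=(c[0]-35,c[1]-35,70,70); m=np.zeros((480,640),np.uint8); x,y,w,h=win
    m[y:y+h,x:x+w]=((hsv[...,1]>110)&(hsv[...,0]>8)&(hsv[...,0]<30))[y:y+h,x:x+w]
    n,l,st,_=cv2.connectedComponentsWithStats(m); m=(l==1+np.argmax(st[1:,4])).astype(np.uint8)
    cs,_=cv2.findContours(m,cv2.RETR_EXTERNAL,cv2.CHAIN_APPROX_NONE); m=np.zeros_like(m); cv2.drawContours(m,[cv2.convexHull(np.vstack(cs))],-1,1,-1)
    return fit(p,m,win,x0,.049,.063,.022)
def disc(p,zt=-.0313):
    # steel disc on top of held socket, tool frame
    g=cv2.medianBlur(p["frame"],3).max(2); q=dict(p); q["M"]=np.array(p["mount"]); c=pix(q,[[0,0,zt]])[0]
    x,y=(c-26).astype(int); w=52; sub=(g[y:y+w,x:x+w]>=50).astype(np.uint8)
    n,l,st,ce=cv2.connectedComponentsWithStats(sub); d=[(np.hypot(*(ce[i]+[x,y]-c)),i) for i in range(1,n) if 200<st[i,4]<1800]; i=min(d)[1]
    uv=ce[i]+[x,y]; return uv,st[i],world(q,[uv],zt)[0]*1000
if __name__=="__main__":
    p=snap("wrist"); T=p["T"]; Ti=np.linalg.inv(T)
    r=nut(p); print("nut",np.round(r,4)); n=(Ti@[r[0],r[1],.063,1])[:3]*1000; print("nut in tool",np.round(n,1)); print("seat in tool",np.round((Ti@[r[0],r[1],.049,1])[:3]*1000,1))
    print("tool yaw",np.degrees(np.arctan2(T[1,0],T[0,0])),"tilt",T[:2,2],"z",T[2,3])
    try: print("disc",disc(p))
    except Exception as e: print("disc?",e)
E
python3 nut.py
```

```text
nut [0.5619 0.0839 5.4643 0.0565]
nut in tool [ 14.3 -17.3  67.3]
seat in tool [ 14.2 -17.4  81.3]
tool yaw 4.48215909768556 tilt [ 0.0060002  -0.01237798] z 0.13039670280154228
disc (array([324.63270963, 341.5038115 ]), array([   4,    8,   45,   40, 1443], dtype=int32), array([ -0.33651095,   0.50868773, -31.3       ]))
```

```bash
python3 -m inch '[[-1,6,-7,0,0],[-1,5,-6,0,0],[-1,0,0,0,0],[-1,0,0,0,0]]'; python3 nut.py
```

```text
clock: 14.32
position: [0.5608, 0.0777, 0.1307]
ee_rot: [0.007, 0.999, 0.036, 0.004]
contact_force: [0.3, -0.0, -2.4]
width: 0.0231
nut [ 0.5621  0.0851 15.3928  0.8926]
nut in tool [ 1.3 -8.3 67.6]
seat in tool [ 1.2 -8.5 81.6]
tool yaw 4.147730756428927 tilt [ 0.00772183 -0.01316897] z 0.13070930418708326
disc (array([324.59777314, 341.50243563]), array([   4,    8,   45,   40, 1437], dtype=int32), array([ -0.3454957 ,   0.51069662, -31.3       ]))
```

```bash
python3 -m inch '[[-1,0.5,-5,0,0],[-1,0,0,0,0],[-1,0,0,0,0]]'; cat > tn.py <<'E'
from h import *
T=toolT(); s=manip.get_state(); print("pos",T[:3,3],"tilt",T[:2,2],"seat in tool",np.round((np.linalg.inv(T)@[.562,.0838,.049,1])[:3]*1000,2),"yaw",np.degrees(np.arctan2(T[1,0],T[0,0])),"F",s["contact_force"],"w",s["width"])
E
python3 tn.py
```

```text
clock: 14.62
position: [0.5612, 0.0827, 0.1308]
ee_rot: [0.007, 0.999, 0.036, 0.004]
contact_force: [-0.1, -0.5, -2.0]
width: 0.0232
pos [0.56115607 0.08274966 0.13076883] tilt [ 0.0080786  -0.01324528] seat in tool [ 0.34 -2.11 81.75] yaw 4.107401131374647 F [-0.12740252 -0.50373175 -2.04711652] w 0.023185554566849193
```

```bash
python3 -m inch '[[-1,0,-1.5,5,0],[-1,0,0,10,0],[-1,0,0,0,0],[-1,0,0,0,0]]'; python3 tn.py; python3 -c "
from h import *
p=snap('scene'); save(p,'sc1.png',(200,130,160,140),5)"
```

```text
clock: 14.95
position: [0.5608, 0.0842, 0.1143]
ee_rot: [0.007, 0.999, 0.036, 0.004]
contact_force: [0.1, 0.3, -1.5]
width: 0.0232
pos [0.56077488 0.08422246 0.11427414] tilt [ 0.00808906 -0.01340941] seat in tool [ 0.73 -0.4  65.28] yaw 4.121893169472887 F [ 0.06499365  0.26364568 -1.47763179] w 0.023156271478966386
```

View pics/sc1.png

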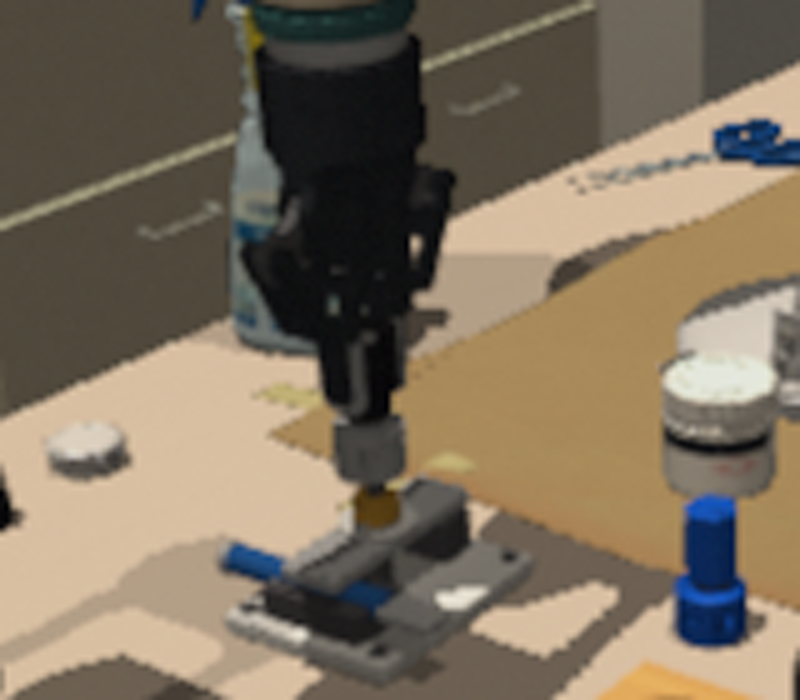

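```bash
python3 -c "
from h import *
p=snap('scene'); uv=pix(p,[[.562,.0838,.056],[.562,.0838,.063],[.562,.0838,.0755],[.562,.0838,.1035],[.567,.0838,.09],[.562,.0888,.09]]); print((uv-[200,130])*5)"
```

```text
[[372.75443128 501.95369726]
 [371.85232103 489.36624824]
 [370.22859223 466.70811648]
 [366.53065542 415.09755528]
 [375.2699703  436.47095479]
 [360.77824243 437.49738113]]
```

```bash
python3 -m inch '[[-1,0.7,0.3,4,0],[-1,0,0,5,0],[-1,0,0,0,0],[-1,0,0,0,0]]'; python3 tn.py; python3 -c "
from h import *
p=snap('scene'); save(p,'sc2.png',(245,190,60,60),10)"
```

```text
clock: 15.38
position: [0.5619, 0.0836, 0.1047]
ee_rot: [0.007, 0.999, 0.036, 0.004]
contact_force: [-0.3, 0.6, -1.4]
width: 0.0229
pos [0.56189044 0.0836383  0.10470941] tilt [ 0.00848154 -0.01347337] seat in tool [-0.3  -0.94 55.7 ] yaw 4.110952951416963 F [-0.27869548  0.60687497 -1.43911399] w 0.02289626414856093
```

View pics/sc2.png

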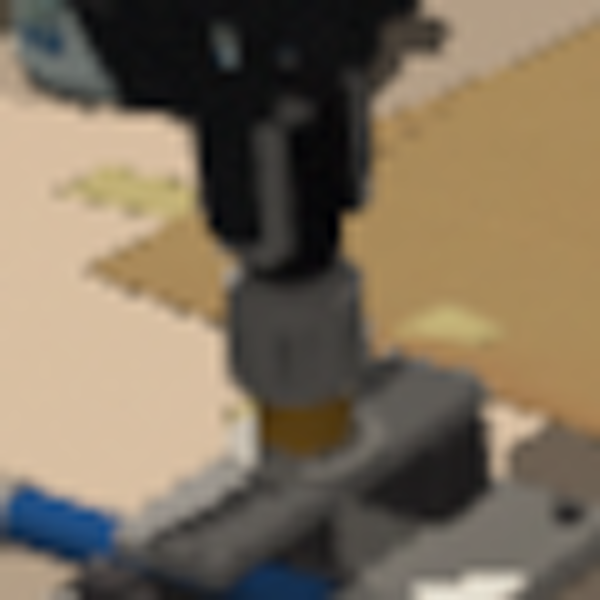

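```bash
python3 -m inch '[[-1,0,-0.5,4,0],[-1,0,0,4,0],[-1,0,0,4,0]]'; python3 tn.py
```

```text
clock: 15.68
position: [0.5625, 0.0838, 0.1002]
ee_rot: [0.007, 0.999, 0.036, 0.006]
contact_force: [-9.4, 0.1, 31.9]
width: 0.0234
pos [0.56253446 0.08380213 0.10018736] tilt [ 0.01169733 -0.01420354] seat in tool [-1.08 -0.8  51.17] yaw 4.133022141933703 F [-9.4434012   0.06733473 31.92715845] w 0.023353596186853575
```

```bash
python3 -m inch '[[-1,-1,-0.8,0,0],[-1,0,0,3,0],[-1,0,0,3,0]]'; python3 tn.py; python3 -m inch '[[-1,-1,0,2,0],[-1,0,-1,3,0],[-1,0,0,3,0]]'; python3 tn.py
```

```text
clock: 15.93
position: [0.5627, 0.0848, 0.1005]
ee_rot: [0.007, 0.999, 0.036, 0.009]
contact_force: [-9.2, -0.5, 28.5]
width: 0.0229
pos [0.56271009 0.08483164 0.10051689] tilt [ 0.01782061 -0.01383421] seat in tool [-1.65  0.2  51.51] yaw 4.137399971788579 F [-9.18649977 -0.53432585 28.4718934 ] w 0.022894338117191305
clock: 16.18
position: [0.5625, 0.0849, 0.1006]
ee_rot: [0.008, 0.999, 0.037, 0.011]
contact_force: [-6.9, 0.7, 23.2]
width: 0.0232
pos [0.56247728 0.08485106 0.10060994] tilt [ 0.02296573 -0.01614412] seat in tool [-1.67  0.1  51.6 ] yaw 4.198751654485947 F [-6.93645822  0.66248906 23.24675877] w 0.02322709684996717
```

```bash
python3 -m inch '[[-1,-2.5,0.3,-4,0],[-1,0,0,0,0]]'; python3 tn.py; python3 -m inch '[[-1,0,0,6,0],[-1,0,0,4,0]]'; python3 tn.py
```

```text
clock: 16.35
position: [0.5601, 0.0844, 0.1055]
ee_rot: [0.009, 0.999, 0.037, 0.012]
contact_force: [0.5, -0.7, -2.2]
width: 0.0231
pos [0.5601309  0.08444558 0.10554756] tilt [ 0.02487684 -0.01620739] seat in tool [ 0.48 -0.24 56.58] yaw 4.20934197679403 F [ 0.46591505 -0.6935509  -2.17307413] w 0.023107548752786186
clock: 16.52
position: [0.5617, 0.0839, 0.0999]
ee_rot: [0.009, 0.999, 0.037, 0.014]
contact_force: [-14.7, -0.6, 54.0]
width: 0.023
pos [0.56169317 0.08390341 0.09990318] tilt [ 0.02899452 -0.01722196] seat in tool [-1.11 -0.86 50.88] yaw 4.246196069259516 F [-14.7465956   -0.61487614  54.02944718] w 0.0229572084768334
```

```bash
python3 -m inch '[[-1,-2,-0.5,-4,0],[-1,0,0,0,0]]'; python3 tn.py; python3 -m inch '[[-1,-1.5,0,6,0],[-1,-1,0,4,0]]'; python3 tn.py; python3 -c "
from h import *
p=snap('scene'); save(p,'sc3.png',(245,190,60,60),10)"
```

```text
clock: 16.68
position: [0.56, 0.0842, 0.1045]
ee_rot: [0.009, 0.999, 0.037, 0.015]
contact_force: [-0.3, 0.1, -3.0]
width: 0.0231
pos [0.56004139 0.08423215 0.10446328] tilt [ 0.03063662 -0.01732958] seat in tool [ 0.3  -0.51 55.5 ] yaw 4.246927702260958 F [-0.34000067  0.13388506 -3.01487691] w 0.023126198294229305
clock: 16.85
position: [0.561, 0.0839, 0.0999]
ee_rot: [0.009, 0.999, 0.037, 0.019]
contact_force: [-14.7, 0.1, 52.3]
width: 0.0229
pos [0.56102341 0.0838874  0.09986485] tilt [ 0.03851615 -0.01740642] seat in tool [-0.92 -0.87 50.86] yaw 4.258824823203601 F [-14.67010324   0.10630309  52.27194289] w 0.02291688969507171
```

View pics/sc3.png

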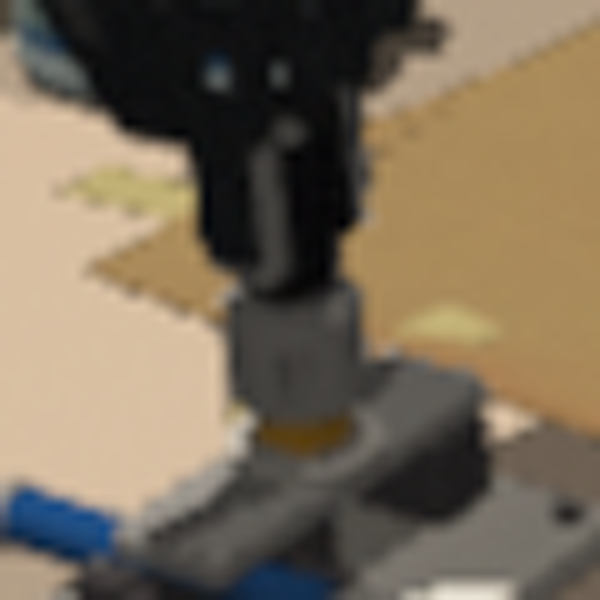

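The socket is centred on the nut but stays about 12 mm above the washer, under 30–54 N at several offsets. So socket 1 doesn't fit and goes back to hole0.

```bash
python3 -m inch '[[-1,0,0,-41,0],[-1,0,0,-15,0],[-1,0,0,-5,0],[-1,-9,35,0,0],[-1,-8,35,0,0],[-1,-8,35,0,0],[-1,-6,34,0,0],[-1,-5,26,0,0],[-1,-2,12,0,0],[-1,0,6,0,0],[-1,0,0,0,0],[-1,0,0,0,0]]'; cat > th.py <<'E'
import sys
from h import *
x,y,z=map(float,sys.argv[1:4])
T=toolT(); s=manip.get_state(); print("pos",np.round(T[:3,3],4),"tilt",np.round(T[:2,2],4),"target in tool",np.round((np.linalg.inv(T)@[x,y,z,1])[:3]*1000,2),"yaw",round(np.degrees(np.arctan2(T[1,0],T[0,0])),1),"F",np.round(s["contact_force"],1),"w",round(s["width"],4))
E
python3 th.py .5343 -.1195 .010
```

```text
clock: 17.9
position: [0.5287, -0.1047, 0.1394]
ee_rot: [0.005, 0.999, 0.039, 0.007]
contact_force: [-0.1, -0.2, -0.6]
width: 0.0233
pos [ 0.5287 -0.1047  0.1394] tilt [ 0.0152 -0.0095] target in tool [  2.57  13.8  129.61] yaw 4.5 F [-0.1 -0.2 -0.6] w 0.0233
```

```bash
python3 -m inch '[[-1,1,7,0,0],[-1,1,5,3,0],[-1,0,0,6,0],[-1,0,0,14,0],[-1,0,0,30,0],[-1,0,0,0,0],[-1,0,0,0,0]]'; python3 th.py .5343 -.1195 .010;  python3 -c "
from h import *
p=snap('wrist'); save(p,'w9.png')"
```

```text
clock: 18.48
position: [0.5348, -0.1131, 0.0831]
ee_rot: [0.004, 0.999, 0.042, 0.008]
contact_force: [0.4, -0.4, -1.1]
width: 0.023
pos [ 0.5348 -0.1131  0.0831] tilt [ 0.0167 -0.0077] target in tool [-2.17  5.66 73.11] yaw 4.8 F [ 0.4 -0.4 -1.1] w 0.023
```

View pics/w9.png

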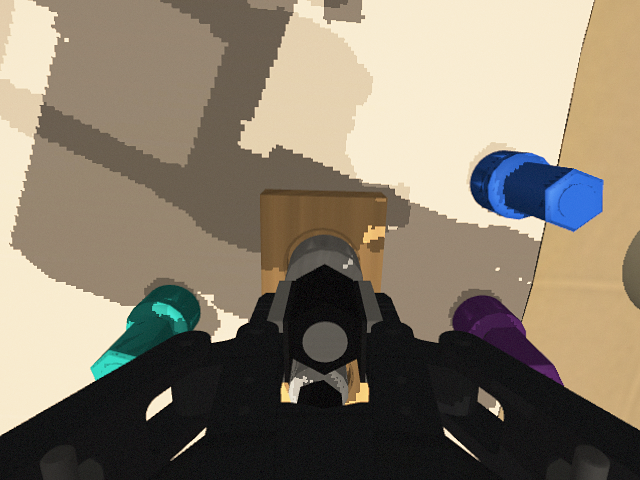

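```bash
python3 -m inch '[[-1,-1.5,4,2,0],[-1,-0.5,1,8,0],[-1,0,0,0,0],[-1,0,0,0,0]]'; python3 th.py .5343 -.1195 .010
```

```text
clock: 18.87
position: [0.5347, -0.1187, 0.0754]
ee_rot: [0.005, 0.999, 0.043, 0.01]
contact_force: [0.5, -0.2, -1.7]
width: 0.0229
pos [ 0.5347 -0.1187  0.0754] tilt [ 0.0206 -0.009 ] target in tool [-1.720e+00  5.000e-02  6.541e+01] yaw 4.9 F [ 0.5 -0.2 -1.7] w 0.0229
```

```bash
python3 -m inch '[[-1,-1.8,0,8,0],[-1,-0.5,0,12,0],[-1,0,0,4,0],[-1,0,0,0,0]]'; python3 th.py .5343 -.1195 .010
```

```text
clock: 19.2
position: [0.5339, -0.1199, 0.0517]
ee_rot: [0.006, 0.999, 0.043, 0.012]
contact_force: [-0.2, 0.3, -1.7]
width: 0.0231
pos [ 0.5339 -0.1199  0.0517] tilt [ 0.0247 -0.0105] target in tool [-0.57 -0.88 41.66] yaw 4.9 F [-0.2  0.3 -1.7] w 0.0231
```

```bash
python3 -m inch '[[-1,0,0,3.5,0],[-1,0,0,0,0]]'; python3 th.py .5343 -.1195 .010; python3 -m inch '[[0.2,0,0,0,0],[0.2,0,0,0,0],[0.2,0,0,0,0],[0.2,0,0,0,0]]'; python3 th.py .5343 -.1195 .010;
```

```text
clock: 19.37
position: [0.5345, -0.1201, 0.0487]
ee_rot: [0.006, 0.999, 0.042, 0.013]
contact_force: [0.4, 0.0, -1.3]
width: 0.0228
pos [ 0.5345 -0.1201  0.0487] tilt [ 0.0259 -0.0109] target in tool [-1.11 -1.15 38.72] yaw 4.9 F [ 0.4  0.  -1.3] w 0.0228
clock: 19.7
position: [0.536, -0.1206, 0.05]
ee_rot: [0.007, 0.999, 0.042, 0.014]
contact_force: [0.2, -0.5, 0.4]
width: 0.0513
pos [ 0.536  -0.1206  0.05  ] tilt [ 0.0293 -0.0121] target in tool [-2.69 -1.85 39.93] yaw 4.9 F [ 0.2 -0.5  0.4] w 0.0513
```

```bash
python3 -m inch '[[0.2,0,0,-41,0],[0.2,0,0,-41,0],[0.2,0,0,-20,0],[0.2,0,0,-8,0],[0.2,-2,28,-3,7],[0.2,0,24,0,7],[0.2,2,12,0,0],[0.2,0,4,0,0],[0.2,0,0,0,0]]';  python3 ms.py .5385 -.1947 s2.png;  python3 -c "
from h import *
p=snap('wrist'); save(p,'w10.png')"
```

```text
clock: 20.45
position: [0.5305, -0.188, 0.1661]
ee_rot: [0.004, 0.997, -0.081, 0.013]
contact_force: [-0.2, 0.2, -0.0]
width: 0.051
tool yaw -9.299593472417827 pos [ 0.53046241 -0.18795875  0.16610305] tilt [ 0.02587012 -0.00942056]
socket [ 0.5383 -0.1944 -7.0974  0.0702]
socket in tool mm [  6.    4.6 102.3]
```

View pics/s2.png

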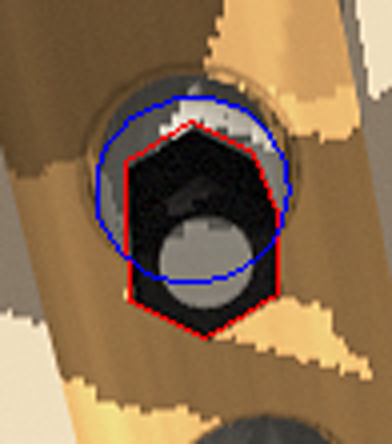

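View pics/w10.png

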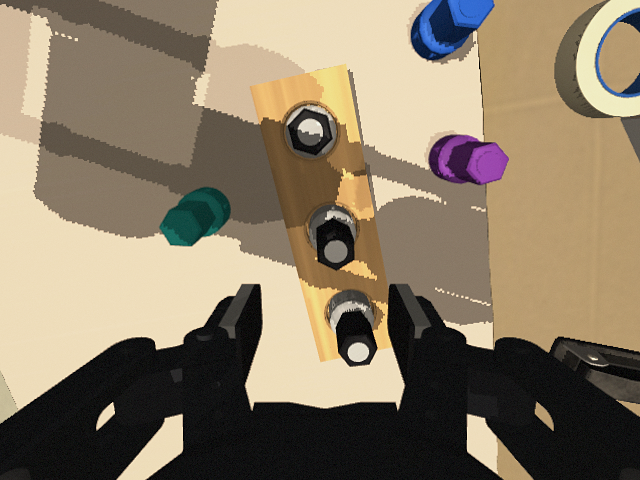

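```bash
python3 -m inch '[[0.2,1,1,4,0],[0.2,1.5,2,8,0],[0.2,1,1,16,0],[0.2,0,0,28,0],[0.2,0,0,36,0],[0.2,0,0,0,0],[0.2,0,0,0,0]]'; python3 th.py .5383 -.1944 .064
```

```text
clock: 21.13
position: [0.5365, -0.1873, 0.0685]
ee_rot: [0.002, 0.997, -0.076, 0.013]
contact_force: [0.6, 0.2, 0.6]
width: 0.051
pos [ 0.5365 -0.1873  0.0685] tilt [ 0.0254 -0.0062] target in tool [2.76 6.78 4.64] yaw -8.7 F [0.6 0.2 0.6] w 0.051
```

```bash
python3 -m inch '[[0.2,1.5,4,2,0],[0.2,0,2,6,0],[0.2,0,0,12,0],[0.2,0,0,0,0],[0.2,0,0,0,0]]'; python3 th.py .5383 -.1944 .064;  python3 -c "
from h import *
p=snap('wrist'); save(p,'w11.png')"
```

```text
clock: 21.55
position: [0.5411, -0.1952, 0.0527]
ee_rot: [0.004, 0.997, -0.075, 0.017]
contact_force: [0.3, -0.1, 0.3]
width: 0.0513
pos [ 0.5411 -0.1952  0.0527] tilt [ 0.0327 -0.0098] target in tool [ -2.5   -0.29 -11.4 ] yaw -8.6 F [ 0.3 -0.1  0.3] w 0.0513
```

View pics/w11.png

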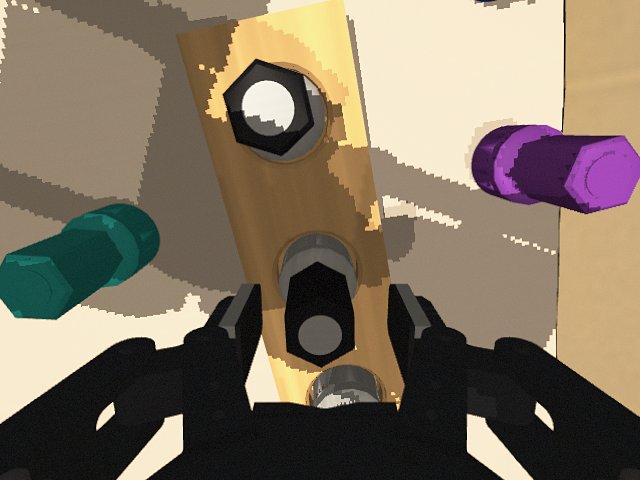

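```bash
python3 -m inch '[[0.2,-2,0,7,0],[0.2,0,0,0,0],[-1,0,0,0,0],[-1,0,0,0,0],[-1,0,0,0,0],[-1,0,0,0,0],[-1,0,0,0,0],[-1,0,0,0,0]]'; python3 th.py .5383 -.1944 .010
```

```text
clock: 22.27
position: [0.5402, -0.1957, 0.0484]
ee_rot: [0.005, 0.997, -0.075, 0.019]
contact_force: [0.2, -0.7, -0.3]
width: 0.0231
pos [ 0.5402 -0.1957  0.0484] tilt [ 0.0369 -0.0122] target in tool [-3.54 -1.27 38.27] yaw -8.6 F [ 0.2 -0.7 -0.3] w 0.0231
```

```bash
python3 -m inch '[[-1,0,0,-41,0],[-1,0,0,-41,0],[-1,0,0,-22,0],[-1,0,0,-8,-6.7],[-1,0,0,-3,-6.7],[-1,8,-36,0,0],[-1,8,-37,0,0],[-1,8,-37,0,0],[-1,8,-37,0,0],[-1,7,-37,0,0],[-1,5,-34,0,0],[-1,3,-24,0,0],[-1,0,-12,0,0],[-1,0,-4,0,0],[-1,0,0,0,0],[-1,0,0,0,0]]'; python3 nut.py;  python3 -c "
from h import *
p=snap('wrist'); save(p,'w12.png')"
```

```text
clock: 23.6
position: [0.5588, 0.0766, 0.1609]
ee_rot: [0.006, 0.999, 0.046, 0.016]
contact_force: [0.0, -0.3, -1.7]
width: 0.0231
nut [0.5619 0.084  4.2056 0.1815]
nut in tool [ 0.7 -8.5 97.9]
seat in tool [  0.3  -8.7 111.9]
tool yaw 5.303550014833208 tilt [ 0.03241806 -0.01141764] z 0.1609369426785789
disc (array([324.75601375, 339.47697595]), array([   4,    5,   45,   42, 1455], dtype=int32), array([ -0.29452493,  -0.24394753, -31.3       ]))
```

View pics/w12.png

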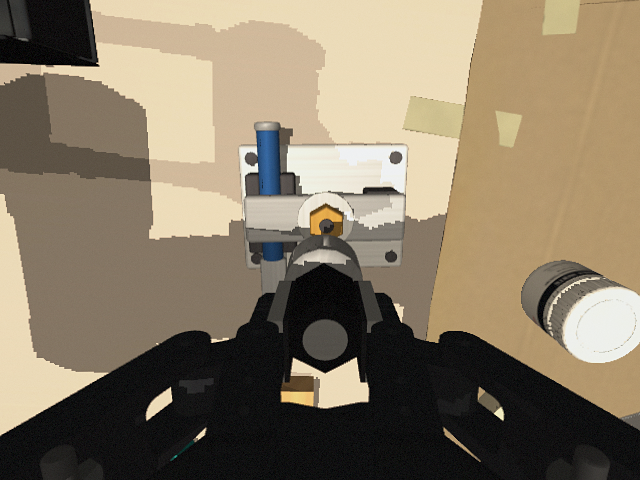

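```bash
python3 -m inch '[[-1,0,0,-41,0],[-1,0,0,-20,0],[-1,0,0,-8,0],[-1,0,0,-3,0],[-1,0,0,4,0],[-1,0,0,10,0],[-1,0,0,22,0],[-1,0,0,37,0],[-1,0,0,0,0],[-1,0,0,-41,0],[-1,0,0,-20,0],[-1,0,0,-8,0],[-1,0,0,-3,0],[-1,0,0,4,0],[-1,0,0,10,0],[-1,0,0,22,0],[-1,0,0,37,0],[-1,0,0,0,0],[-1,0,0,0,0]]'; python3 tn.py
```

```text
clock: 25.28
position: [0.5481, 0.0668, 0.1413]
ee_rot: [0.007, 0.999, 0.04, 0.001]
contact_force: [0.2, 0.2, -1.0]
width: 0.0229
pos [0.54814844 0.06681581 0.14127411] tilt [ 0.00343207 -0.01455557] seat in tool [ 14.95 -17.19  92.06] yaw 4.558184924083788 F [ 0.21956071  0.22078595 -0.9683644 ] w 0.02293760363046691
```

```bash
python3 -m inch '[[-1,6,-8,0,0],[-1,6,-8,4,0],[-1,0,0,8,0],[-1,0,0,0,0],[-1,0,0,0,0]]'; python3 tn.py
```

```text
clock: 25.7
position: [0.5621, 0.0862, 0.1306]
ee_rot: [0.007, 0.999, 0.04, 0.003]
contact_force: [0.4, -0.2, -1.1]
width: 0.0227
pos [0.56214411 0.08620093 0.13055204] tilt [ 0.00739511 -0.01378456] seat in tool [-0.85  1.21 81.57] yaw 4.587706702967865 F [ 0.38734543 -0.20614312 -1.0517323 ] w 0.02270604087957544
```

```bash
python3 -m inch '[[-1,-0.5,0.8,5,0],[-1,-0.3,0.3,15,0],[-1,0,0,0,0],[-1,0,0,0,0]]'; python3 tn.py
```

```text
clock: 26.03
position: [0.5632, 0.0847, 0.1119]
ee_rot: [0.007, 0.999, 0.04, 0.006]
contact_force: [-0.6, -0.5, -0.8]
width: 0.023
pos [0.56316489 0.08472131 0.11194553] tilt [ 0.01224566 -0.01414852] seat in tool [-1.93 -0.13 62.93] yaw 4.63126281417342 F [-0.61426481 -0.48640436 -0.75659667] w 0.022968648919620832
```

```bash
python3 -m inch '[[-1,-2,0,3,0],[-1,-0.5,0,4,0],[-1,0,0,0,0],[-1,0,0,0,0]]'; python3 tn.py; python3 -c "
from h import *
p=snap('scene'); save(p,'sc4.png',(245,190,60,60),10)"
```

```text
clock: 26.37
position: [0.561, 0.084, 0.106]
ee_rot: [0.007, 0.999, 0.04, 0.007]
contact_force: [-0.7, 0.1, -0.8]
width: 0.023
pos [0.5609516  0.08399004 0.10595068] tilt [ 0.01420426 -0.01425802] seat in tool [ 0.29 -0.6  56.96] yaw 4.6017476270453574 F [-0.69470305  0.11590489 -0.81938058] w 0.02298944383704604
```

View pics/sc4.png

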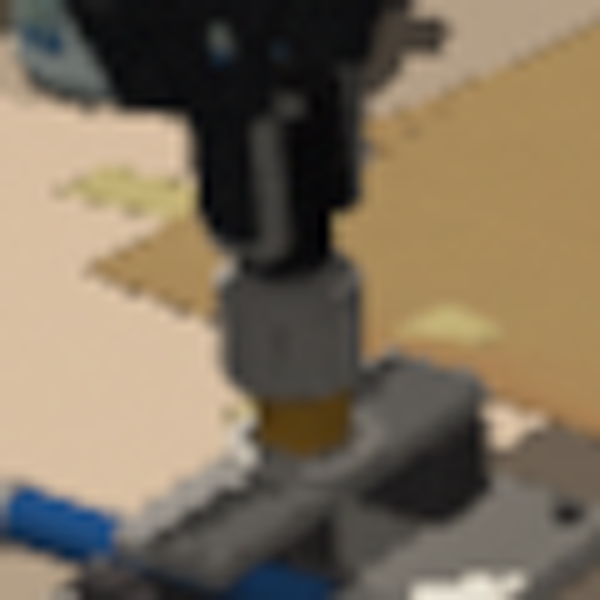

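```bash
python3 -m inch '[[-1,0.3,0,5,0],[-1,0,0,5,0]]'; python3 tn.py
```

```text
clock: 26.58
position: [0.5625, 0.0839, 0.0969]
ee_rot: [0.007, 0.999, 0.04, 0.008]
contact_force: [-0.9, -0.3, -1.1]
width: 0.0229
pos [0.56252325 0.08389189 0.09685909] tilt [ 0.0174312  -0.01415853] seat in tool [-1.31 -0.69 47.84] yaw 4.604521023232158 F [-0.88935781 -0.29411667 -1.10534678] w 0.022931134843031845
```

No resistance, and the mouth is already about 9.5 mm above the washer, so this one goes over the nut. I'll continue down.

```bash
python3 -m inch '[[-1,-0.8,0,4,0],[-1,-0.4,0,4,0],[-1,0,0,3,0]]'; python3 tn.py
```

```text
clock: 26.83
position: [0.5617, 0.0834, 0.087]
ee_rot: [0.008, 0.999, 0.04, 0.009]
contact_force: [-9.2, -2.0, 39.1]
width: 0.0229
pos [0.56174244 0.08335358 0.08697383] tilt [ 0.01801559 -0.01472531] seat in tool [-0.34 -1.04 37.96] yaw 4.612103275930312 F [-9.19904022 -1.95768588 39.12242805] w 0.022930180451395922
```

```bash
python3 -m inch '[[-1,0,0,2,0],[-1,0,0,0,0],[-1,0,0,0,0]]'; python3 tn.py; python3 -c "
from h import *
p=snap('scene'); save(p,'sc5.png',(235,170,80,80),8)
p=snap('wrist'); save(p,'w13.png')
t=snap('top'); save(t,'t5.png',(140,170,380,120),2)"
```

```text
clock: 27.08
position: [0.5619, 0.0836, 0.0882]
ee_rot: [0.008, 0.999, 0.04, 0.01]
contact_force: [0.7, -0.0, -1.3]
width: 0.023
pos [0.56185879 0.08355171 0.08820499] tilt [ 0.01993553 -0.01425574] seat in tool [-0.57 -0.86 39.19] yaw 4.601872253425006 F [ 0.6626133  -0.04969216 -1.33419078] w 0.023014948006173444
```

View pics/sc5.png

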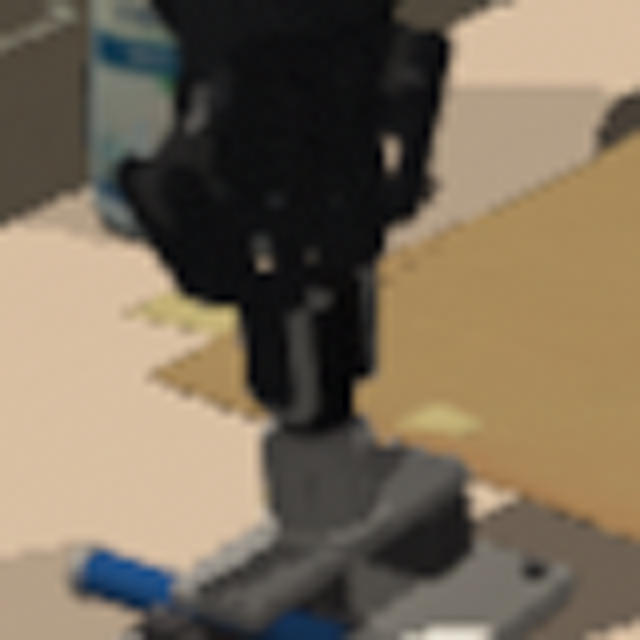

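View pics/w13.png

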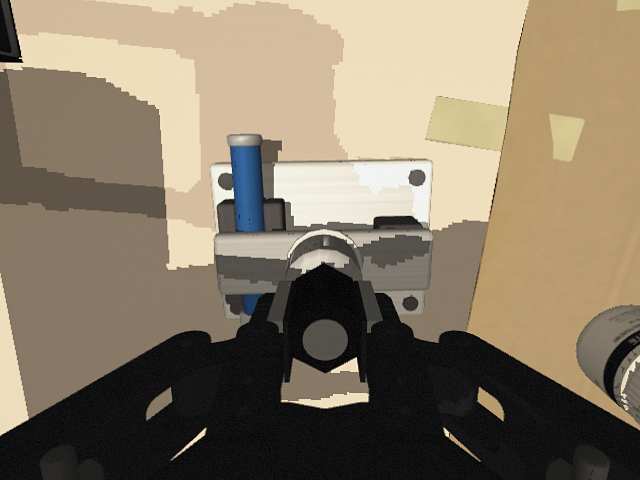

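View pics/t5.png

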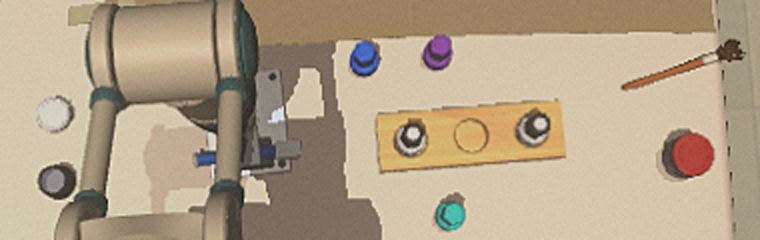

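The mouth had been on the washer with 39 N upward, but the idle rows let it lift about 1 mm. I'll press again and finish on a pushing row.

```bash
python3 -m inch '[[-1,-0.4,0,3,0],[-1,-0.3,0,2.5,0]]'; python3 tn.py; python3 -c "
from h import *
p=snap('scene'); save(p,'sc6.png',(235,170,80,80),8)
p=snap('scene');p=snap('scene')
"; python3 tn.py
```

```text
clock: 27.4
position: [0.5617, 0.0832, 0.0871]
ee_rot: [0.008, 0.999, 0.04, 0.01]
contact_force: [-4.7, 0.8, 19.1]
width: 0.0232
pos [0.56168346 0.08322706 0.08713657] tilt [ 0.0207109  -0.01471977] seat in tool [-0.38 -1.17 38.12] yaw 4.606480456911739 F [-4.73777     0.76160301 19.10732868] w 0.02323786957724349
pos [0.56165827 0.08323158 0.08715853] tilt [ 0.02104332 -0.01468351] seat in tool [-0.37 -1.16 38.14] yaw 4.605951124558613 F [-4.8805196  -0.19689489 17.68164097] w 0.02325247763094613
```

View pics/sc6.png

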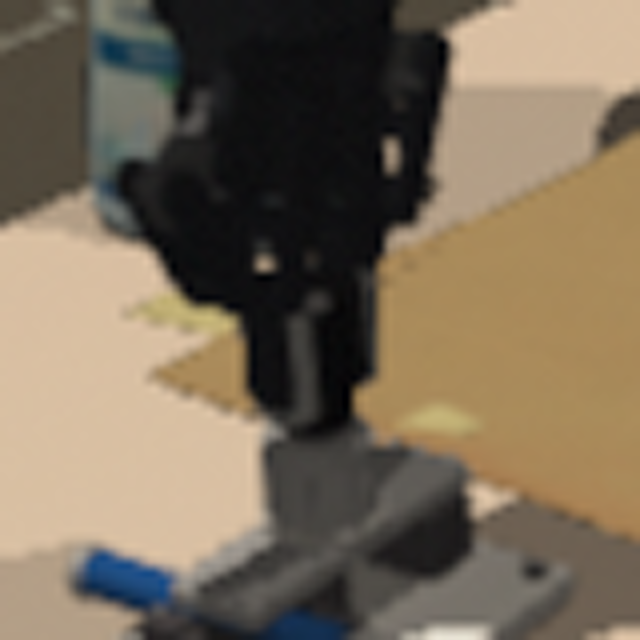

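The socket rests on the washer: no brass shows, the push is steady at about 18 N, and the mouth height works out at 0.049 m. The other two sockets stand in the rack, and the jar, loupe and tin haven't moved. Handing in.

```bash
python3 -c "
from rig import manip
print(manip.sign_off()); s=manip.get_state(); print(s['clock'],s['position'],s['contact_force'],s['width'])"
```

```text
the job is handed in; nothing more can be done
None
the job is handed in; nothing more can be done
```

The middle-recess socket is the one that fits. It is pushed down over the nut onto the washer, and I handed the job in at about 27.5 s with the gripper still holding it there.

- **First try:** the socket from the +y recess stopped about 12 mm above the washer, with 23–54 N of push at several small offsets. I put it back upright in its own recess and confirmed that in the wrist and top pictures.
- **Second try:** the middle socket slid over the nut without resistance and stopped at washer height. Mouth height works out at 0.049 m, no brass shows in the scene picture, and the grip opening is 23 mm. The third socket was never touched.
- **Last checks:** the push held at about 18 N. The top picture shows the other two sockets standing in the rack and the jar, loupe, tin and coloured look-alikes where they were.
- **What was off:** the tool leaned about 1.5° at the end because tilt builds up as the arm moves. Two idle rows after the first seating let the socket rise about 1 mm, so I pressed it down again and ended on a pushing row. Position estimates disagreed by 1–2 mm at times. After sign-off the state could not be read.

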